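# Ready the coffee scale for a timed shot

## Task

Get the coffee scale ready for the next shot, with the cup left standing on it: with a fingertip, lightly tap the round power key at its left, then the wide tare key in the middle, then the square timer key at its right, letting each key spring back up before the next. Grasp nothing, do not touch the cup or the steel weighing plate, and leave the scale and everything around it where it stands.

Things in the scene. Friction and masses are not known exactly. Their poses are not given: they have to be found in the camera images.
- scale: Low black scale, loose on rubber feet, 210 (x) by 160 (y) mm, about 0.8 kg. Origin: centre of its underside, on the bench; x runs from its key strip (towards the robot) to its back, y to its left as its user sees it. Strip: 70 mm deep, top 24 mm above the bench; three grey keys in a row 81 mm before the origin, a pale display behind them. Slides or tips if pushed sideways; over 25 N is rough.
- pan: The scale's brushed steel weighing plate, 135 mm deep by 150 mm wide by 6 mm thick, fixed on the rear part of the scale, its top 30 mm above the bench. Origin: centre of the plate's underside, 34.5 mm behind the scale's origin; axes as the scale's. Its front edge lies 33 mm in front of the scale's origin, 48 mm from the row of key centres.
- power_key_top (a point): Centre of the top of the power key: round, 22 mm across, leftmost of the three (54 mm to the scale's left of the tare key), top 32 mm above the bench when up. It moves with the key.
- tare_key_top (a point): Centre of the top of the tare key: a wide bar, 38 mm across the scale by 18 mm, in the middle of the row, top 32 mm above the bench when up. It moves with the key.
- timer_key_top (a point): Centre of the top of the timer key: square, 21 by 21 mm, rightmost of the three (54 mm to the scale's right of the tare key), top 32 mm above the bench when up. It moves with the key.
- power_key (a joint): Travel of the power key: a silicone key: 0 up, 0.006 m fully down, when it still stands 2 mm proud of the strip. It registers at 1.5 mm (3 N), takes 5 N at 2.6 mm and meets a hard stop at 6 mm (11 N), and springs back up by itself when let go.
- tare_key (a joint): Travel of the tare key: the same, 0 up to 0.006 m fully down, registers at 1.5 mm (3 N), hard stop at 6 mm (11 N), springs back.
- timer_key (a joint): Travel of the timer key: the same, 0 up to 0.006 m fully down, registers at 1.5 mm (3 N), hard stop at 6 mm (11 N), springs back.
- cup: White ceramic espresso cup with a handle, 66 mm across, 58 mm tall, 0.16 kg, standing loose on the weighing plate, so its rim is 88 mm above the bench. Origin: centre of its underside; the handle points along its y. To be left alone.
- tamper: Loose coffee tamper standing upright in the tray, steel base 58 mm across and blue plastic handle, 88 mm tall, its top 97 mm above the bench. Origin: centre of its underside. To be left alone.
- portafilter: Loose stainless steel portafilter standing on its 72 mm wide basket at the side of the scale away from the tray, 42 mm tall, with a black handle reaching 180 mm from the basket's centre along its -x. Origin: centre of the basket's underside. To be left alone.
- tray: Wooden tray, loose on the bench at one side of the scale (the portafilter at the other), 220 by 150 by 26 mm, floor and walls 9 mm thick. Origin: centre of its underside. To be left alone.

How it is judged:
By the outcome, as a careful person would: the job done as asked, in the order asked, and still so for the second after the job is handed in, with the robot touching nothing.
It also fails if it takes over 40 s, if anything falls off the work surface, if the arm or the gripper's body presses on something with over 40 N, if the wrist force passes 120 N, or if a joint passes its speed limit or range.

## Robot

A 6-joint arm with a two-finger parallel gripper is mounted at the origin on the work surface. World frame = base frame: x ahead of the robot, y to its left, z up, the work surface at z = 0. Lengths are in m, angles in rad, forces in N, time in s.
With the tool pointing down it reaches from about 0.35 to 0.975 m from the base axis. Payload 4.9 kg.
Tool frame: the origin (TCP) lies at the very end of the fingers, on their centre line; the grasp point (between the pads) lies 19 mm behind it; z points along the fingers, y is the line along which they close (so a half turn about z gives the same grasp; the last joint's range is limited). The gripper opens to 85 mm and grips with 20 to 120 N. Pads are 22 mm wide; open, the fingers measure 114 mm over their backs; the gripper's body (76 mm by 85 mm) begins 54 mm behind the grasp point. The pads swing forward as they close: fully open they stand 13 mm farther back than shut.
Start: joints at [-1.272, 0.053, 1.613, -0, 1.476, -0.119], TCP at [0.254, -0.571, 0.231] pointing down, gripper open.
Joint ranges: [-3.01, 3.01], [-1.01, 2.22], [0.06, 2.58], [-1.02, 4.17], [0.09, 2.62], [-3.14, 3.14]. Speed limits (rad/s): [2.57, 2.57, 3.14, 3.14, 3.14, 3.14].

## Interface

Orientations are given as a unit quaternion [w, x, y, z].
In Python, from plant import manip gives the robot as it stands.
- The arm moves only by the shell command python3 -m pendant 'ROWS'. ROWS is JSON, a list of rows, each a list of 3 entries, a list of its own where there are three numbers: the opening, from 0 (shut) to 1 (fully open), then the shift along the tool's x, y, z in units of 12 cm (1.0 is 12 cm), then the turn about the tool's z in units of pi rad (1.0 is pi rad). In form: [[gripper, [dx, dy, dz], roll], ...]. A call has 1 to 10 rows; each row is the pose to reach, as a shift and turn from the pose commanded when the call began, along the tool's axes at that moment, turning the shorter way round; what a row does not reach only later rows make up. A row lasts 1/10 s, in which the tool goes at most 50 mm and 8.59 degrees, less where a joint would pass 70% of its speed; a pose out of reach is approached as far as the arm can. A call with a number of a shift or a turn outside -1 to 1 is refused whole. A call with a gripper value outside its range is refused whole. The fingers move at their own pace and stop on an object; the grip force is fixed at half the most. Time passes only in rows, so rows that repeat a pose let the fingers close. It gives the time, the measured TCP pose, the force, the opening and the grip force at its end, in the units of the state.
- manip.state(): the state, without advancing time (a new reading comes with each control period).
- manip.grab_frame(name): name is "side" or "top"; returns a dict with "img" (480x640x3 uint8, red, green, blue), "fx", "fy", "cx", "cy" (pixels), "eye" and "rotation" of the camera in the world. Camera axes: x right, y down, z forward; pixel columns grow to the right and rows downward; lengths in m; the calibration is good to about 2 mm. A picture is of the moment at which its call begins. There is no depth.
- manip.job_done(): hands the job in; it is judged then, once.
The state is a dict: "time": time; "joint_pos": joint angles; "joint_vel": joint speeds; "joint_efforts": joint torques, N m; "tool_pos": TCP position; "tool_rot": TCP orientation; "contact_force": force on the tool from outside, world axes, zero at the start; "ft_torque": the same for the moment, N m; "gripper_width": opening from 0.0 (shut) to 1.0 (fully open); "grasp_force": force on a finger pad.
Only numpy, scipy, OpenCV 4.12 (cv2) and the standard library are available. Lean on these libraries where they do the work, as an engineer would, in place of code of your own. Each camera call takes 0.05 s, during which the arm holds its last target. There are 200 camera calls.

## Working session

There is one attempt and no reset: what is moved stays moved. The work goes in short steps, Python scripts to look and compute and a shell command to move; the robot and the scene stay as the last step left them, time stands still between calls to the robot, and variables do not carry over. Pictures are saved under pics/ and viewed, at most 10 in all, crops included, and the job is handed in when it is done.

```bash
mkdir -p pics; python3 - <<'E'
from plant import manip
import cv2,pickle
F={}
for n in("top","side"):
    f=manip.grab_frame(n);F[n]=f
    cv2.imwrite(f"pics/{n}0.png",f["img"][:,:,::-1]);print(n,f["fx"],f["fy"],f["cx"],f["cy"],f["eye"],f["rotation"])
pickle.dump(F,open("f.pkl","wb"))
s=manip.state();print(s)
E
```

```text
top 536.0707788862122 536.0707788862122 326.694638165696 241.7030226327098 [0.42242905 0.07590145 0.92797279] [ 0.07150583 -0.65068089  0.75186843 -0.07870935]
side 516.5890237522583 516.5890237522583 312.29033501275944 243.8750713141685 [0.55207254 0.71494653 0.5635146 ] [ 0.0186169  -0.02447038  0.89612349 -0.44273841]
{'time': 0.1, 'joint_pos': array([-1.27199317e+00,  5.33167193e-02,  1.61418495e+00,  3.47507844e-06,
        1.47603041e+00, -1.18984018e-01]), 'joint_vel': array([ 0.00139182, -0.00215683, -0.00416582,  0.00043133, -0.00039617,
        0.00058452]), 'joint_efforts': array([ 3.46714996e-04, -3.94903851e+01, -3.71363962e+01, -1.48491704e-04,
        3.89182416e-03,  1.84332106e-05]), 'tool_pos': array([ 0.25342407, -0.57067632,  0.23015305]), 'tool_rot': array([-9.65951226e-04,  9.78260533e-01,  2.07377408e-01, -8.53464414e-05]), 'contact_force': array([ 0.32554551, -1.06065913, -0.60408435]), 'ft_torque': array([0.02182163, 0.0051945 , 0.03964162]), 'grasp_force': 0.0, 'gripper_width': 0.9967430348430417}
```

View pics/top0.png

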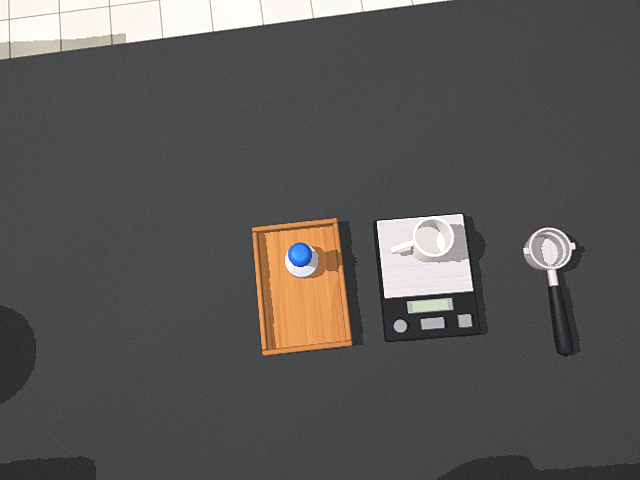

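View pics/side0.png

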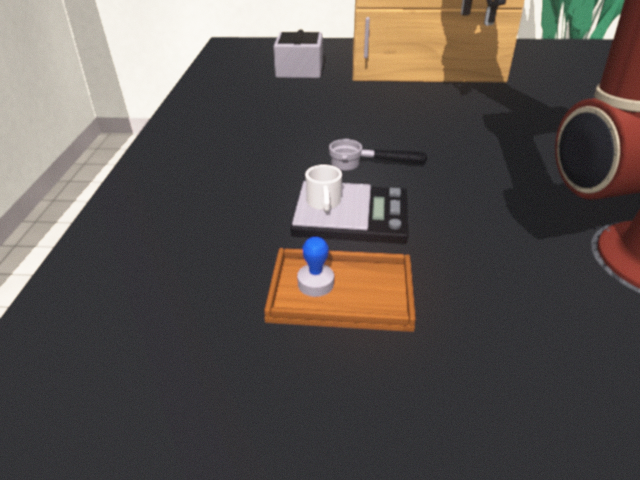

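The top view shows the tray on the left (~302,287) and the scale in the middle, with the power key at ~(400,326), tare at ~(432,323) and timer at ~(464,321). The cup is at ~(432,239) and the portafilter is on the right. In the side view the keys are at ~(395,224), (395,208) and (395,192).

```bash
cat > h.py <<'E'
import numpy as np,cv2
from scipy.spatial.transform import Rotation as R
def blobs(img,roi,lo=85,hi=185):
    x0,y0,x1,y1=roi;c=img[y0:y1,x0:x1].astype(int)
    m=((c.min(2)>lo)&(c.max(2)<hi)&(np.ptp(c,axis=2)<22)).astype(np.uint8)
    n,_,st,ce=cv2.connectedComponentsWithStats(m)
    return [(ce[i]+[x0,y0],st[i,2:]) for i in range(1,n) if st[i,4]>25]
def ray(f,p):
    q=f["rotation"];d=R.from_quat([q[1],q[2],q[3],q[0]]).apply([(p[0]-f["cx"])/f["fx"],(p[1]-f["cy"])/f["fy"],1])
    return np.array(f["eye"]),d
def onplane(f,p,z):
    o,d=ray(f,p);return o+d*(z-o[2])/d[2]
def project(f,P):
    q=f["rotation"];v=R.from_quat([q[1],q[2],q[3],q[0]]).inv().apply(np.array(P)-f["eye"])
    return v[:2]/v[2]*[f["fx"],f["fy"]]+[f["cx"],f["cy"]]
E
python3 - <<'E'
import pickle;from h import *
F=pickle.load(open("f.pkl","rb"));np.set_printoptions(precision=4,suppress=True)
for n,roi,lo in(("top",(386,312,478,338),85),("side",(386,184,404,234),70)):
    print(n)
    for c,s in blobs(F[n]["img"],roi,lo): print(c,s,onplane(F[n],c,.032))
E
```

```text
top
[464.3333 320.0486] [ 15  14 144] [ 0.4507 -0.1538  0.032 ]
[432.1969 322.4145] [ 23  12 193] [ 0.4545 -0.1005  0.032 ]
[399.899  325.4646] [14 14 99] [ 0.4573 -0.0468  0.032 ]
side
[394.4522 191.4696] [ 12  10 115] [ 0.4506 -0.1536  0.032 ]
[394.7278 206.8165] [ 11  16 158] [ 0.4536 -0.0992  0.032 ]
[394.6017 223.2542] [ 13  12 118] [ 0.4573 -0.0458  0.032 ]
```

The key positions from the two views agree within 1.3 mm, and the 53.7 mm spacing matches the 54 mm given. I'll move at height towards the power key with the gripper shut.

```bash
for i in 1; do :; done
python3 -m pendant '[[0,[0.3,-0.3,0],0],[0,[0.6,-0.6,0],0],[0,[0.83,-0.83,0],0],[0,[0.83,-0.83,0],0]]'
python3 -m pendant '[[0,[0.3,-0.3,0],0],[0,[0.6,-0.6,0],0],[0,[0.83,-0.83,0],0],[0,[0.83,-0.83,0],0]]'
python3 -m pendant '[[0,[0.3,-0.3,0],0],[0,[0.6,-0.6,0],0],[0,[0.83,-0.83,0],0],[0,[0.83,-0.83,0],0]]'
python3 -m pendant '[[0,[0.3,-0.3,0],0.04],[0,[0.6,-0.6,0],0.08],[0,[0.83,-0.83,0],0.12],[0,[0.83,-0.83,0],0.152],[0,[0.83,-0.83,0],0.152],[0,[0.83,-0.83,0],0.152],[0,[0.83,-0.83,0],0.152]]'
cat > goal.py <<'E'
import sys;from h import *;from plant import manip
s=manip.state();np.set_printoptions(precision=4,suppress=True)
q=s["tool_rot"];r=R.from_quat([q[1],q[2],q[3],q[0]])
print(s["time"],s["tool_pos"],s["contact_force"],s["gripper_width"],"\n",r.as_matrix())
for n,g in(("power",(.4574,-.0463)),("tare",(.4540,-.1000)),("timer",(.4507,-.1537))):
    print(n,r.inv().apply(np.array([*g,.032])-s["tool_pos"])/.12)
E
python3 goal.py
```

```text
time: 0.5
tool_pos: [0.3055, -0.4359, 0.2305]
tool_rot: [-0.001, 0.978, 0.209, 0.0]
contact_force: [-0.6, -0.0, 0.8]
gripper_width: 0.324
grasp_force: 0.0
time: 0.9
tool_pos: [0.3559, -0.3053, 0.231]
tool_rot: [-0.0, 0.978, 0.21, 0.0]
contact_force: [-0.2, -0.7, 0.6]
gripper_width: 0.002
grasp_force: 0.0
time: 1.3
tool_pos: [0.4065, -0.1743, 0.2312]
tool_rot: [-0.0, 0.978, 0.21, 0.0]
contact_force: [0.1, 0.1, -0.0]
gripper_width: 0.002
grasp_force: 0.0
time: 2.0
tool_pos: [0.4559, -0.0469, 0.2312]
tool_rot: [0.0, 1.0, -0.03, -0.0]
contact_force: [-0.0, -0.3, -0.3]
gripper_width: 0.002
grasp_force: 0.0
2.0 [ 0.4559 -0.0469  0.2312] [-0.0093 -0.2942 -0.3371] 0.0016002294049378266 
 [[ 0.9982 -0.0602 -0.0003]
 [-0.0602 -0.9982 -0.0004]
 [-0.0003  0.0004 -1.    ]]
power [ 0.0123 -0.0064  1.6597]
tare [0.011  0.442  1.6598]
timer [0.0105 0.8904 1.66  ]
```

```bash
python3 -m pendant '[[0,[0.012,-0.006,0.35],0],[0,[0.012,-0.006,0.7],0],[0,[0.012,-0.006,0.9],0],[0,[0.012,-0.006,0.9],0]]'
python3 -m pendant '[[0,[0,0,0.3],0],[0,[0,0,0.55],0],[0,[0,0,0.63],0],[0,[0,0,0.63],0],[0,[0,0,0.63],0]]'
python3 goal.py; python3 - <<'E'
from plant import manip;import cv2
f=manip.grab_frame("side")["img"][140:270,270:450,::-1]
cv2.imwrite("pics/side1.png",cv2.resize(f,None,fx=4,fy=4,interpolation=cv2.INTER_CUBIC))
E
```

```text
time: 2.4
tool_pos: [0.4542, -0.0451, 0.1188]
tool_rot: [-0.001, 1.0, -0.03, -0.004]
contact_force: [-0.6, 0.4, -0.0]
gripper_width: -0.001
grasp_force: 0.0
time: 2.9
tool_pos: [0.4591, -0.0455, 0.0498]
tool_rot: [0.0, 1.0, -0.03, 0.002]
contact_force: [0.8, -0.2, 0.1]
gripper_width: 0.003
grasp_force: 0.0
2.9 [ 0.4591 -0.0455  0.0498] [ 0.7568 -0.1513  0.1111] 0.002948999357653457 
 [[ 0.9982 -0.0599  0.003 ]
 [-0.0599 -0.9982 -0.0008]
 [ 0.0031  0.0007 -1.    ]]
power [-0.014   0.0074  0.1483]
tare [-0.0155  0.4558  0.1486]
timer [-0.0161  0.9041  0.1489]
```

View pics/side1.png

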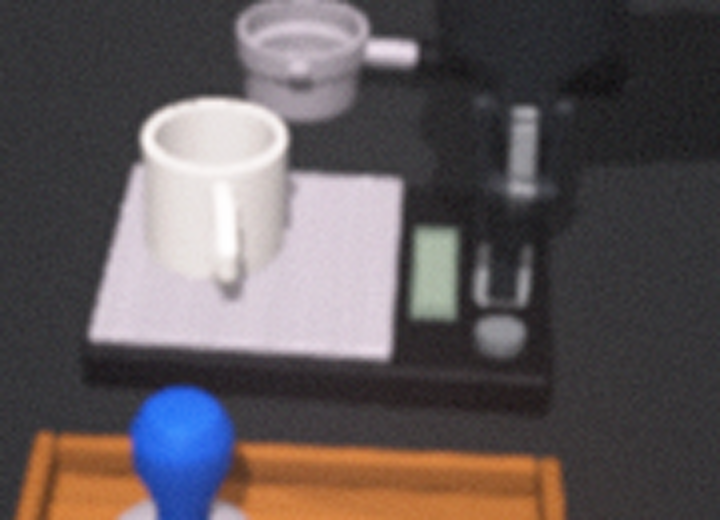

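The closed fingertips (lower edge at ~(396,216) in the full image) hang just above the round power key (~(395,224)), and the other objects are untouched. Next I'll let the arm settle and compare the tip's pixel position with its projection.

```bash
python3 -m pendant '[[0,[0,0,0],0],[0,[0,0,0],0],[0,[0,0,0],0]]'
python3 goal.py; python3 -c "
import pickle;from h import *
print(project(pickle.load(open('f.pkl','rb'))['side'],[.4585,-.0455,.0498]))"
```

```text
time: 3.25
tool_pos: [0.4581, -0.0449, 0.0485]
tool_rot: [0.0, 1.0, -0.03, 0.001]
contact_force: [0.3, -0.0, 0.4]
gripper_width: 0.002
grasp_force: 0.0
3.25 [ 0.4581 -0.0449  0.0485] [ 0.3094 -0.0353  0.3898] 0.0021736237592848793 
 [[ 0.9982 -0.0596  0.0013]
 [-0.0596 -0.9982 -0.0003]
 [ 0.0013  0.0002 -1.    ]]
power [-0.0049  0.012   0.1372]
tare [-0.0065  0.4604  0.1373]
timer [-0.0073  0.9088  0.1374]
[394.81191621 215.04806197]
```

```bash
python3 -m pendant '[[0,[-0.005,0.01,0.03],0],[0,[-0.005,0.01,0.06],0],[0,[-0.005,0.01,0.09],0],[0,[-0.005,0.01,0.105],0],[0,[-0.005,0.01,0.11],0],[0,[-0.005,0.01,0.11],0],[0,[-0.005,0.01,0.11],0],[0,[-0.005,0.01,0.11],0]]'
python3 goal.py
```

```text
time: 4.05
tool_pos: [0.457, -0.046, 0.0347]
tool_rot: [0.0, 1.0, -0.03, 0.0]
contact_force: [1.1, 0.3, 0.3]
gripper_width: 0.001
grasp_force: 0.0
4.05 [ 0.457  -0.046   0.0347] [1.0767 0.3383 0.3457] 0.001435712114416418 
 [[ 0.9982 -0.0597  0.0003]
 [-0.0597 -0.9982 -0.0001]
 [ 0.0003  0.0001 -1.    ]]
power [0.0033 0.0023 0.0222]
tare [0.0017 0.4506 0.0222]
timer [0.001  0.899  0.0223]
```

```bash
python3 -m pendant '[[0,[0,0,0.01],0],[0,[0,0,0.02],0],[0,[0,0,0.028],0],[0,[0,0,0.034],0],[0,[0,0,0.037],0],[0,[0,0,0.037],0],[0,[0,0,0.037],0]]'
python3 goal.py
```

```text
time: 4.75
tool_pos: [0.457, -0.046, 0.0303]
tool_rot: [0.0, 1.0, -0.03, 0.0]
contact_force: [-1.3, 0.2, 3.5]
gripper_width: -0.0
grasp_force: 1.7
4.75 [ 0.457  -0.046   0.0303] [-1.3233  0.1607  3.4658] -0.0004842730693827616 
 [[ 0.9982 -0.0597  0.0001]
 [-0.0597 -0.9982 -0.    ]
 [ 0.0001  0.     -1.    ]]
power [ 0.0037  0.0024 -0.0143]
tare [ 0.0022  0.4508 -0.0143]
timer [ 0.0014  0.8992 -0.0143]
```

```bash
python3 -m pendant '[[0,[0,0,0.003],0],[0,[0,0,0.006],0],[0,[0,0,0.006],0],[0,[0,0,0.006],0]]'
python3 -m pendant '[[0,[0,0,0],0]]'
# lift 15 mm
python3 -m pendant '[[0,[0,0,-0.02],0],[0,[0,0,-0.05],0],[0,[0,0,-0.09],0],[0,[0,0,-0.13],0],[0,[0,0,-0.13],0],[0,[0,0,-0.13],0],[0,[0,0,-0.13],0]]'
python3 goal.py
```

```text
time: 5.15
tool_pos: [0.457, -0.046, 0.0295]
tool_rot: [0.0, 1.0, -0.03, 0.0]
contact_force: [-2.1, 1.1, 4.9]
gripper_width: 0.001
grasp_force: 2.4
time: 5.25
tool_pos: [0.457, -0.046, 0.0295]
tool_rot: [0.0, 1.0, -0.03, 0.0]
contact_force: [-1.5, 0.2, 4.9]
gripper_width: -0.002
grasp_force: 2.4
time: 5.95
tool_pos: [0.4567, -0.0459, 0.0448]
tool_rot: [-0.0, 1.0, -0.03, -0.0]
contact_force: [-0.6, -0.5, 0.2]
gripper_width: -0.001
grasp_force: 0.0
5.95 [ 0.4567 -0.0459  0.0448] [-0.5726 -0.4933  0.1951] -0.001054947461992499 
 [[ 0.9982 -0.0597 -0.0003]
 [-0.0597 -0.9982  0.0001]
 [-0.0003 -0.0001 -1.    ]]
power [0.0058 0.0027 0.1065]
tare [0.0043 0.4511 0.1065]
timer [0.0035 0.8995 0.1064]
```

The power key took 4.9 N at 2.5 mm, so it registered and has been released. Tare is next.

```bash
python3 -m pendant '[[0,[0.003,0.06,-0.02],0],[0,[0.003,0.16,-0.02],0],[0,[0.003,0.28,-0.02],0],[0,[0.003,0.38,-0.02],0],[0,[0.003,0.43,-0.02],0],[0,[0.003,0.451,-0.02],0],[0,[0.003,0.451,-0.02],0],[0,[0.003,0.451,0],0],[0,[0.003,0.451,0.03],0],[0,[0.003,0.451,0.06],0]]'
python3 -m pendant '[[0,[0,0,0.01],0],[0,[0,0,0.02],0],[0,[0,0,0.02],0],[0,[0,0,0.02],0],[0,[0,0,0.02],0]]'
python3 goal.py
```

```text
time: 6.95
tool_pos: [0.4539, -0.0996, 0.0373]
tool_rot: [-0.0, 1.0, -0.03, -0.0]
contact_force: [-0.1, -0.0, 0.0]
gripper_width: 0.001
grasp_force: 0.0
time: 7.45
tool_pos: [0.4541, -0.1001, 0.0355]
tool_rot: [0.0, 1.0, -0.03, 0.0]
contact_force: [0.3, 0.7, -0.9]
gripper_width: -0.004
grasp_force: 0.0
7.45 [ 0.4541 -0.1001  0.0355] [ 0.2752  0.6668 -0.8581] -0.0037031036338987557 
 [[ 0.9982 -0.0597  0.0003]
 [-0.0597 -0.9982 -0.0001]
 [ 0.0003  0.0001 -1.    ]]
power [ 0.0005 -0.4489  0.0289]
tare [-0.0011 -0.0005  0.029 ]
timer [-0.0019  0.4479  0.029 ]
```

```bash
python3 -m pendant '[[0,[0,0,0.01],0],[0,[0,0,0.02],0],[0,[0,0,0.03],0],[0,[0,0,0.038],0],[0,[0,0,0.044],0],[0,[0,0,0.048],0],[0,[0,0,0.048],0],[0,[0,0,0.048],0],[0,[0,0,0.048],0]]'
python3 -m pendant '[[0,[0,0,0],0]]'
```

```text
time: 8.35
tool_pos: [0.454, -0.1, 0.0297]
tool_rot: [0.0, 1.0, -0.03, 0.0]
contact_force: [-1.2, 0.2, 4.6]
gripper_width: 0.004
grasp_force: 2.2
time: 8.45
tool_pos: [0.4541, -0.1, 0.0297]
tool_rot: [0.0, 1.0, -0.03, 0.0]
contact_force: [-2.2, 0.7, 4.6]
gripper_width: 0.001
grasp_force: 2.2
```

The tare key registered at 4.6 N and 2.3 mm. I'll lift, move across to timer and descend.

```bash
python3 -m pendant '[[0,[0,0,-0.02],0],[0,[0,0,-0.05],0],[0,[0,0,-0.09],0],[0,[0,0,-0.13],0],[0,[0,0,-0.14],0],[0,[0,0,-0.14],0],[0,[0,0,-0.14],0]]'
python3 -m pendant '[[0,[0,0.06,0],0],[0,[0,0.16,0],0],[0,[0,0.28,0],0],[0,[0,0.38,0],0],[0,[0,0.43,0],0],[0,[0,0.448,0],0],[0,[0,0.448,0],0],[0,[0,0.448,0.02],0],[0,[0,0.448,0.05],0],[0,[0,0.448,0.07],0]]'
python3 -m pendant '[[0,[0,0,0.01],0],[0,[0,0,0.02],0],[0,[0,0,0.02],0],[0,[0,0,0.02],0],[0,[0,0,0.02],0]]'
python3 goal.py
```

```text
time: 9.15
tool_pos: [0.4539, -0.1, 0.0463]
tool_rot: [-0.0, 1.0, -0.03, -0.0]
contact_force: [0.1, -0.2, 0.3]
gripper_width: 0.002
grasp_force: 0.0
time: 10.15
tool_pos: [0.4506, -0.1532, 0.0374]
tool_rot: [-0.0, 1.0, -0.03, -0.0]
contact_force: [-0.7, 0.5, -0.5]
gripper_width: 0.001
grasp_force: 0.0
time: 10.65
tool_pos: [0.4509, -0.1537, 0.0357]
tool_rot: [0.0, 1.0, -0.03, 0.0]
contact_force: [0.4, -0.7, 0.4]
gripper_width: 0.0
grasp_force: 0.0
10.65 [ 0.4509 -0.1537  0.0357] [ 0.3739 -0.6689  0.3652] 0.00029587759659006587 
 [[ 0.9982 -0.0597  0.0002]
 [-0.0597 -0.9982 -0.0001]
 [ 0.0002  0.0001 -1.    ]]
power [ 0.0005 -0.8968  0.031 ]
tare [-0.001  -0.4484  0.031 ]
timer [-0.0018 -0.      0.031 ]
```

```bash
python3 -m pendant '[[0,[0,0,0.01],0],[0,[0,0,0.02],0],[0,[0,0,0.03],0],[0,[0,0,0.04],0],[0,[0,0,0.046],0],[0,[0,0,0.05],0],[0,[0,0,0.05],0],[0,[0,0,0.05],0],[0,[0,0,0.05],0]]'
python3 -m pendant '[[0,[0,0,0],0]]'
```

```text
time: 11.55
tool_pos: [0.4508, -0.1537, 0.0298]
tool_rot: [0.0, 1.0, -0.03, 0.0]
contact_force: [-1.6, 1.4, 5.0]
gripper_width: -0.004
grasp_force: 2.2
time: 11.65
tool_pos: [0.4508, -0.1537, 0.0297]
tool_rot: [0.0, 1.0, -0.03, -0.0]
contact_force: [-1.7, 1.3, 4.9]
gripper_width: 0.003
grasp_force: 2.2
```

The timer key registered at ~4.9 N. I'll lift well clear and check the scene.

```bash
python3 -m pendant '[[0,[0,0,-0.02],0],[0,[0,0,-0.06],0],[0,[0,0,-0.15],0],[0,[0,0,-0.35],0],[0,[0,0,-0.6],0],[0,[0,0,-0.9],0],[0,[0,0,-0.95],0],[0,[0,0,-0.95],0]]'
python3 -m pendant '[[0,[-0.1,0.3,-0.2],0],[0,[-0.2,0.6,-0.4],0],[0,[-0.3,0.9,-0.5],0],[0,[-0.3,0.9,-0.5],0],[0,[-0.3,0.9,-0.5],0]]'
python3 -m pendant '[[0,[0,0.3,0],0],[0,[0,0.6,0],0],[0,[0,0.9,0],0],[0,[0,0.9,0],0],[0,[0,0.9,0],0],[0,[0,0.9,0],0]]'
python3 - <<'E'
import pickle;from h import *;from plant import manip
F=pickle.load(open("f.pkl","rb"));np.set_printoptions(precision=4,suppress=True)
for n,roi,lo in(("top",(386,312,478,338),85),("side",(386,184,404,234),70)):
    f=manip.grab_frame(n);cv2.imwrite(f"pics/{n}9.png",f["img"][:,:,::-1])
    for c,s in blobs(f["img"],roi,lo): print(n,c,s)
print(manip.state()["time"])
E
```

```text
time: 12.45
tool_pos: [0.452, -0.1543, 0.146]
tool_rot: [0.001, 1.0, -0.03, 0.002]
contact_force: [0.5, 0.5, -0.7]
gripper_width: 0.0
grasp_force: 0.0
time: 12.95
tool_pos: [0.4076, -0.2593, 0.2021]
tool_rot: [-0.001, 1.0, -0.031, -0.001]
contact_force: [-0.2, 0.6, -0.1]
gripper_width: -0.004
grasp_force: 0.0
time: 13.55
tool_pos: [0.4021, -0.3653, 0.2022]
tool_rot: [-0.001, 1.0, -0.029, -0.001]
contact_force: [-0.1, 0.9, 0.1]
gripper_width: 0.002
grasp_force: 0.0
top [464.2292 320.1389] [ 15  14 144]
top [432.0202 322.8737] [ 24  13 198]
top [399.7073 324.2683] [13 12 82]
side [394.5    191.4386] [ 12  10 114]
side [394.7032 206.8968] [ 11  16 155]
side [394.4825 223.1754] [ 13  11 114]
13.65
```

View pics/top9.png

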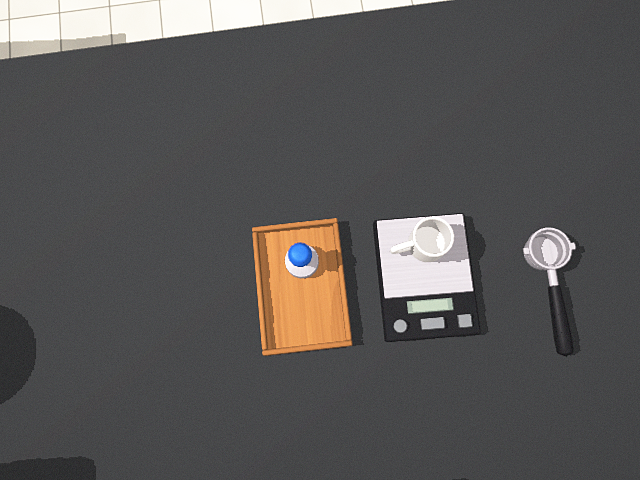

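The scene matches the first picture: keys at (400,325), (432,323) and (464,320), and the cup, tray and portafilter in place.

```bash
python3 -c "
from plant import manip;print(manip.job_done())"
```

```text
the job is handed in; nothing more can be done
None
```

I tapped power, tare and timer in that order at about 5 N each, lifting clear after each one; the final pictures show nothing moved, and I handed the job in at about 14 s.

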